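# Set the lever cutter's turret stop to its widest cut and feed the strip up to it

## Robot

A 6-joint arm with a two-finger parallel gripper is mounted at the origin on the work surface. World frame = base frame: x ahead of the robot, y to its left, z up, the work surface at z = 0. Lengths are in m, angles in rad, forces in N, time in s.
With the tool pointing down it reaches from about 0.275 to 0.825 m from the base axis. Payload 4.9 kg.
Tool frame: the origin (TCP) lies midway between the tips of the shut fingers; the grasp point (between the pads) lies 19 mm behind it (bot.grip_depth is the distance from the TCP to the grasp point, in m); y points along the fingers, x is the direction in which the jaws open and shut, and the axes are right-handed (so a half turn about y gives the same grasp; the last joint's range is limited). The gripper opens to 85 mm and grips with 20 to 120 N. Pads are 22 mm wide; open, the fingers measure 114 mm over their backs; the gripper's body (76 mm by 85 mm) begins 54 mm behind the grasp point. The pads swing forward as they close: fully open they stand 13 mm farther back than shut.
Start: joints at [-1.267, 0.326, -0.193, 1.052, 0, 1.437], TCP at [0.233, -0.498, 0.231] pointing down, gripper open.
Joint ranges: [-2.65, 2.65], [-0.97, 1.79], [-1.3, 1.35], [-1.93, 2.1], [-1.47, 1.37], [-3.14, 3.14]. Speed limits (rad/s): [2.57, 2.57, 3.14, 3.14, 3.14, 3.14].

## Interface

Orientations are given as a unit quaternion [w, x, y, z].
In Python, from cell import bot gives the robot as it stands. Calls block until the motion is done:
- bot.move_pose(position, orientation): joint-space move of the TCP to a pose.
- bot.move_linear(position, speed=0.15, rotation=None, until_force=None): straight line of the TCP; rotation=None keeps the orientation; speed is the mean speed in m/s. With until_force (N) it stops when the force on the tool has changed by that much, and returns True; else False.
- bot.goto_joints(angles): joint-space move.
- bot.set_gripper(opening, grasp_force=None): opening from 0.0 (shut) to 1.0 (fully open); grasp_force is the grip in N (None keeps the last); returns when the fingers have stopped.
- bot.wait(seconds).
- bot.solve_ik(position, orientation): joint angles nearest the present ones, or None.
- bot.camera(name): name is "scene" or "top" or "wrist"; returns the picture (480x640x3 uint8, red, green, blue); there is no depth.
- bot.calibration(name): a dict with "mtx" (3x3 intrinsics, pixels), "extrinsics" (4x4, takes a point from world to camera coordinates); the wrist camera has in their place "hand_eye" (4x4, takes a point from camera to tool coordinates, whose origin is the TCP and whose axes are the tool frame's). Camera axes: x right, y down, z forward; pixel columns grow to the right and rows downward; lengths in m; the calibration is good to about 2 mm. A picture is of the moment at which its call begins: read the wrist's pose just before it. calibration takes no time and is no camera call.
A pose or a line that the arm cannot do raises bot.PlanningError and nothing moves.
- bot.close_job(): hands the job in, once; it reports no verdict.
Trained networks look in the newest picture that a camera, given by its name, has taken for a name from the list of things; names that differ only in an ending like _2 or _b are one class to them, and where a whole thing is asked for, a point or a joint stands for the part that bears it (a point fixed in the world has none). Each returns a list of dicts, best first, with "confidence" (0 to 1); they miss things now and then, are a little off and sometimes report something else, mostly with a low value. They report only what shows in the picture. A call takes as long as a camera call. They do not tell look-alikes from the thing itself.
- bot.search_frame(camera, thing): "bbox" ([left, top, width, height] in pixels, round what is visible of it).
Readings, each from a call of its own:
- bot.read_clock(): time.
- bot.read_joint_positions(): joint angles.
- bot.read_joint_vel(): joint speeds.
- bot.read_joint_efforts(): joint torques, N m.
- bot.read_position(): TCP position.
- bot.read_tool_rot(): TCP orientation.
- bot.read_ft_force(): force on the tool from outside, world axes, zero at the start.
- bot.read_moment(): the same for the moment, N m.
- bot.read_gripper_width(): opening from 0.0 (shut) to 1.0 (fully open).
Only numpy, scipy, OpenCV 4.12 (cv2) and the standard library are available. Lean on these libraries where they do the work, as an engineer would, in place of code of your own. Each camera call takes 0.05 s, during which the arm holds its last target.

## Task

Get the lever tile cutter ready for its widest cut. With a fingertip, flick the star wheel of its turret stop counter-clockwise (seen from above), click by click, until its shortest stop screw points straight at the blade and the wheel sits in its click - stop there, not a click too far - and then push the stone strip lying in the guide by its tail, under the raised lever, until its front end rests against that screw. Push gently, do not pinch or lift anything, and leave the other things on the table as they are.

Things in the scene. Friction and masses are not known exactly. Their poses are not given: they have to be found in the camera images.
- cutter: Grey bench lever cutter for tile and stone strips, fixed. Origin: underside, in the blade plane, midway between the guide rails. +y is the feed direction (bed, blade, then turret stop), +x towards the lever's pivot, z up. In its frame, mm: base plate x -63..87, y -180..125, top z 10; bed block x -46..46, y -180..0, flat steel top at z 36.
- bed_mouth (a point): Point on the bed's flat top at the blade, midway between the guide rails; cutter axes. The two rails on the bed are 6 mm high, run from 10 to 70 mm before the blade (cutter -y), inner faces 23 mm apart, small clamps out to 35 mm either side. Past the blade there is no bed: the strip's front juts out over the star wheel, 4 mm above it.
- lever_grip (a point): End of the lever, latched up and not moving: a bar 25 mm thick in the blade plane, rising from pivot cheeks (cutter frame, mm: x 49..83, y -17..17, up to z 77) over the bed to this black grip end at x -18, z 328. Keep the hand clear of it.
- wheel (a point): Centre of the aluminium star wheel, on its upright axis at half its thickness: 50 mm beyond the blade plane (cutter +y), 24 mm above the table; turns with the wheel. Wheel 16 mm thick (16 to 32 mm above the table): a disc of radius 32.5 mm with six lobes 60 degrees apart, each 9 mm wide, round-ended, out to radius 45 mm; a fingertip fits between two. One lobe lies below each stop screw.
- turret_axis (a point): Same point, but with the cutter's axes. In a click the lobes lie at 30, 90, 150, 210, 270 and 330 degrees about the axis, counter-clockwise from the cutter's +x (270 = towards the blade). The far side (around 90 degrees) is free to reach from above. A spring plunger block stands at the +x side (cutter frame, mm: x 55..94, y 38..62, up to z 34).
- short_screw (a point): Centre of the end face of the shortest stop screw, 16 mm from the wheel's axis, 43 mm above the table. Six level screws, 9 mm thick, stick out of a boss (radius 11 mm, top 57 mm above the table) over the wheel, ends at radius 36, 32, 28, 24, 20, 16 mm, each shorter than the last going clockwise from above. The one pointing at the blade (cutter -y) stops the strip.
- stop_wheel (a joint): Star wheel angle, rad, growing counter-clockwise from above. Clicks every 1.047 (60 degrees): 0 = longest screw at the blade, then 1.047, 2.094, 3.142, 4.189, and 5.236 = shortest screw at the blade. Starts in the click 1.047, 2.094 or 3.142, now and then hanging half-way between two. About 4 to 6 N at the rim moves it; pushed well past half-way (30 degrees) it runs on into the next click and stays; let go sooner it falls back.
- strip: Loose pale stone strip 20 wide, 110 long, 14 thick (mm), about 80 g, lying flat on the bed between the guide rails. Origin: centre of its underside; its y axis runs along it, +y towards the blade and stop. Its tail always sticks out of the rails, by 6 mm at the end.
- strip_front (a point): Centre of the strip's front end face, 7 mm above the bed, 110 mm ahead of the tail end. It ends 34 mm beyond the blade plane when resting on the shortest screw.
- strip_tail (a point): Centre of the strip's tail end face, 7 mm above the bed, away from the blade: push here, along cutter +y. It starts 105 to 133 mm before the blade plane and is 76 mm before it when the front rests on the shortest screw.
- spare_strip: A second strip of the same size lying on the table at the cutter's -x side (bystander).
- nippers: Wheeled tile nippers with blue handles, 160 mm long, lying on the table at the cutter's -x side (bystander).
- tweezers: Steel tweezers, 125 mm, lying flat on the table behind the cutter, at its +x side (bystander).
- catch_tray: Low open grey tray 85 x 110 x 22 mm on the table beyond the turret stop (cutter's +y side), some 75 mm or more from the wheel's rim (bystander).
- glue: White plastic glue bottle, 48 mm across, 125 mm high, standing at the left (bystander).
- bowl: White ceramic bowl of brown tesserae, 104 mm across, 42 mm high, at the right (bystander).
Mind the look-alikes: they are no part of the job. Leave any pink, turquoise or yellow look-alike of the strip alone.

How it is judged:
On the way, in this order (a step that is already met when the one before it is completed fails the run):
1. the star wheel rests in the click with its shortest screw at the blade (value of joint stop_wheel between 5.09 and 5.38 rad and velocity of joint stop_wheel below 0.2 rad/s), for 0.2 s.
2. then the strip's front end has been pushed up to that screw (y of strip_front in the frame of cutter between 0.0315 and 0.036 m), for 0.1 s.
At the end, for the whole second after the job is handed in: The star wheel rests in the click with the shortest screw at the blade (within 8 degrees); the strip lies flat and at rest in the guide, under the lever, its front end at most 2.5 mm from the end of that screw (all of step 2 and value of joint stop_wheel between 5.09 and 5.38 rad and z of each of strip_front, strip_tail in the frame of cutter below 0.046 m and angle between the y axis of strip and the y axis of cutter, either way round below 0.09 rad and linear speed of strip below 0.01 m/s); the robot touches nothing.
It fails at once if the star wheel is flicked past the click with the shortest screw (value of joint stop_wheel above 5.8 rad).
It fails at once if the star wheel is turned backwards past its first click (value of joint stop_wheel below 0.45 rad).
It fails at once if the strip is lifted off the bed (z of any of strip_front, strip_tail in the frame of cutter above 0.055 m).
It fails at once if the strip or the star wheel is pinched or pushed hard (over 25 N) (contact force between the fingers and strip above 25 N or contact force between the fingers and stop_wheel above 25 N).
It fails at once if another thing on the table is disturbed (distance of any of spare_strip, nippers, tweezers, catch_tray, glue, bowl from where it was at the start of the episode above 0.015 m).
It also fails if it takes over 72 s, if anything falls off the work surface, if the arm or the gripper's body presses on something with over 40 N, if the wrist force passes 120 N, or if a joint passes its speed limit or range.

## Working session

There is one attempt and no reset: what is moved stays moved. The work goes in short steps, each a Python script; the robot and the scene stay as the last script left them, time stands still between calls to the robot, and variables do not carry over. Pictures are saved under pics/ and viewed, and the job is handed in when it is done.

```bash
ls; mkdir -p pics
python3 - <<'E'
from cell import bot
import cv2, numpy as np
for n in ["scene","top"]:
    im=bot.camera(n); cv2.imwrite(f"pics/{n}0.png",im[:,:,::-1])
    c=bot.calibration(n); print(n,c["mtx"].round(1).tolist(),np.array(c["extrinsics"]).round(3).tolist())
    for t in ["cutter","wheel","strip","short_screw","strip_tail","strip_front","lever_grip","turret_axis","bed_mouth"]:
        print(n,t,[(np.round(d["bbox"]).tolist(),round(d["confidence"],2)) for d in bot.search_frame(n,t)][:4])
print(bot.read_clock())
E
```

```text
pics
scene [[488.5, 0.0, 313.0], [0.0, 488.5, 241.5], [0.0, 0.0, 1.0]] [[0.788, 0.616, 0.013, -0.404], [0.427, -0.53, -0.733, -0.046], [-0.445, 0.583, -0.68, 1.567], [0.0, 0.0, 0.0, 1.0]]
scene cutter [([272.0, 212.0, 99.0, 160.0], 0.83), ([257.0, 267.0, 55.0, 42.0], 0.2)]
scene wheel [([319.0, 279.0, 31.0, 24.0], 0.85)]
scene strip [([262.0, 389.0, 44.0, 30.0], 0.85), ([302.0, 294.0, 26.0, 32.0], 0.7), ([399.0, 255.0, 23.0, 29.0], 0.67), ([207.0, 297.0, 42.0, 13.0], 0.56)]
scene short_screw [([320.0, 278.0, 24.0, 22.0], 0.61)]
scene strip_tail [([307.0, 296.0, 23.0, 32.0], 0.86), ([261.0, 390.0, 45.0, 31.0], 0.79), ([400.0, 252.0, 22.0, 29.0], 0.75), ([210.0, 295.0, 36.0, 13.0], 0.61)]
scene strip_front [([260.0, 390.0, 46.0, 30.0], 0.89), ([210.0, 292.0, 40.0, 17.0], 0.59), ([304.0, 294.0, 26.0, 31.0], 0.55), ([400.0, 254.0, 22.0, 27.0], 0.5)]
scene lever_grip [([274.0, 209.0, 100.0, 163.0], 0.74)]
scene turret_axis [([275.0, 209.0, 100.0, 160.0], 0.82)]
scene bed_mouth [([274.0, 210.0, 101.0, 159.0], 0.94), ([260.0, 267.0, 54.0, 37.0], 0.45)]
top [[609.8, 0.0, 319.6], [0.0, 609.8,
[... 229 characters left out ...]
 39.0, 22.0], 0.86), ([206.0, 196.0, 26.0, 35.0], 0.68), ([417.0, 191.0, 15.0, 39.0], 0.62), ([366.0, 305.0, 26.0, 37.0], 0.59)]
top short_screw [([285.0, 236.0, 32.0, 31.0], 0.74), ([332.0, 194.0, 39.0, 3.0], 0.67)]
top strip_tail [([368.0, 308.0, 23.0, 39.0], 0.83), ([318.0, 232.0, 42.0, 17.0], 0.78), ([415.0, 193.0, 19.0, 38.0], 0.78), ([208.0, 195.0, 26.0, 35.0], 0.68)]
top strip_front [([206.0, 194.0, 28.0, 36.0], 0.69), ([321.0, 232.0, 39.0, 19.0], 0.64), ([367.0, 311.0, 22.0, 34.0], 0.59)]
top lever_grip [([267.0, 202.0, 123.0, 75.0], 0.69)]
top turret_axis [([270.0, 202.0, 123.0, 78.0], 0.87), ([320.0, 234.0, 37.0, 16.0], 0.57)]
top bed_mouth [([269.0, 205.0, 118.0, 77.0], 0.92)]
1.0
```

Run:
```python
import cv2
im=cv2.imread("pics/top0.png"); cv2.imwrite("pics/top0c.png",cv2.resize(im[180:300,250:410],(800,600),interpolation=cv2.INTER_CUBIC))
```

```text
(no output)
```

View pics/top0.png

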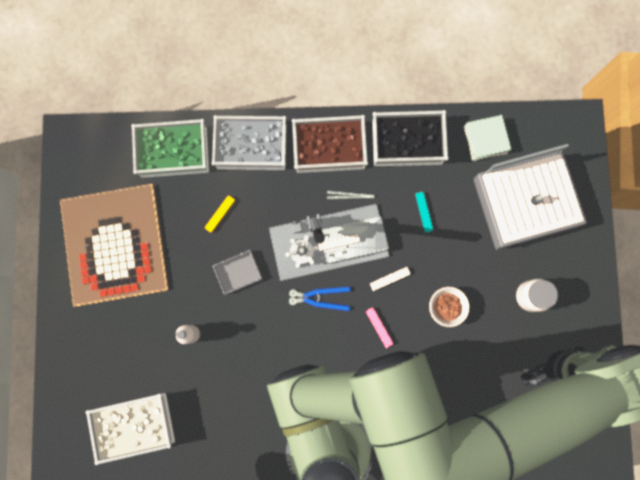

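View pics/scene0.png

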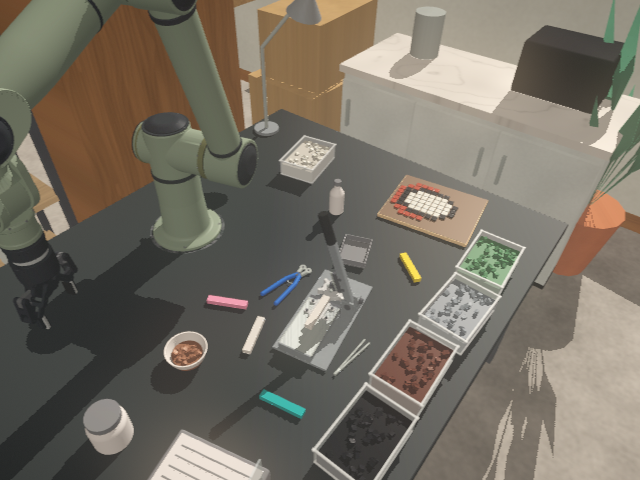

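```bash
ls pics
```

```text
scene0.png
top0.png
top0c.png
```

View pics/top0c.png

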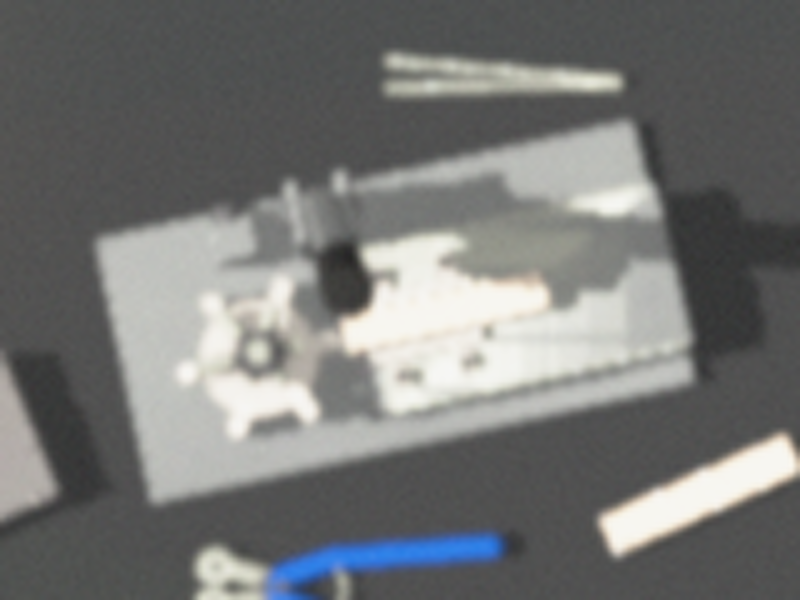

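Several things could pass for the strip in the top view: the strip in the guide (338,240), the spare (390,278), pink (378,327), turquoise (424,211) and yellow (220,213). I choose the pale one between the rails, and the enlarged crop confirms it. The wheel is at (303,250). Next I fit the cutter pose.

```bash
cat > h.py <<'E'
from cell import bot
import cv2, numpy as np
from scipy.optimize import least_squares
from scipy.spatial.transform import Rotation as R
def cal(n):
    c=bot.calibration(n); return np.array(c["mtx"]),np.array(c["extrinsics"])
def proj(P,K,E):
    P=np.atleast_2d(P); q=P@E[:3,:3].T+E[:3,3]; q=q@K.T; return q[:,:2]/q[:,2:]
def c2w(p,pose):
    p=np.atleast_2d(p).astype(float); x,y,a=pose; c,s=np.cos(a),np.sin(a)
    return np.c_[x+c*p[:,0]-s*p[:,1], y+s*p[:,0]+c*p[:,1], p[:,2]]
def wristE(pos,q,c):
    H=np.array(c["hand_eye"]); T=np.eye(4); T[:3,:3]=R.from_quat(q,scalar_first=True).as_matrix(); T[:3,3]=pos
    return np.linalg.inv(T@H)
E
python3 - <<'E'
from h import *
K,E=cal("top")
obj=np.array([[87,125,10],[-63,125,10],[87,-180,10],[-63,-180,10]])/1e3
px=np.array([[97,240],[152,503],[632,120],[692,380]])/5+[250,180]
r=least_squares(lambda p:(proj(c2w(obj,p),K,E)-px).ravel(),[0.5,0,0.2]); print(r.x,r.fun.round(2))
print(c2w([[0,50,24],[0,0,36],[0,-120,43]]/np.array(1e3),r.x))
c=bot.calibration("wrist"); print(np.array(c["mtx"]).round(1).tolist(),np.array(c["hand_eye"]).round(3).tolist())
print(bot.read_tool_rot(),bot.grip_depth)
im=bot.camera("wrist"); cv2.imwrite("pics/w0.png",im[:,:,::-1])
E
```

```text
[0.54646142 0.01143558 0.19673928] [-0.46 -0.17 -0.04  0.05 -0.05 -0.16  0.54  0.26]
[[ 0.53668779  0.06047104  0.024     ]
 [ 0.54646142  0.01143558  0.036     ]
 [ 0.56991812 -0.10624952  0.043     ]]
[[335.7, 0.0, 325.5], [0.0, 335.7, 236.9], [0.0, 0.0, 1.0]] [[1.0, -0.001, -0.0, 0.0], [-0.0, -0.304, 0.953, -0.142], [-0.001, -0.953, -0.304, 0.077], [0.0, 0.0, 0.0, 1.0]]
[ 0.59663893 -0.59663502  0.37949153 -0.3795192 ] 0.0187
```

View pics/w0.png

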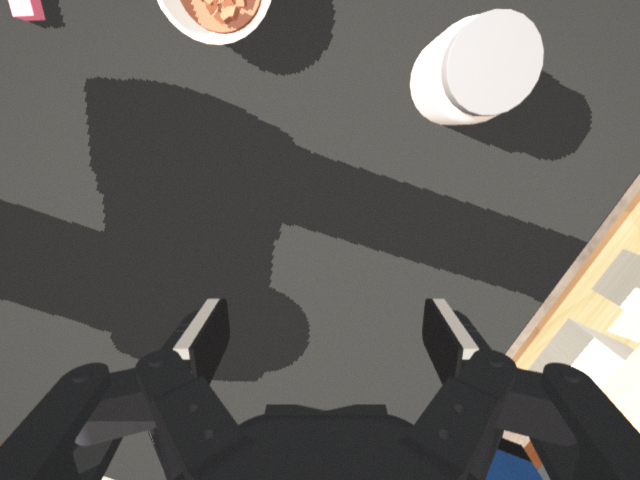

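```bash
cat >> h.py <<'E'
POSE0=np.array([0.54646142,0.01143558,0.19673928])
def quat(phi,pose=POSE0):
    # tool y down; tool z points at angle phi (cutter frame, ccw from +x)
    a=phi+pose[2]; z=np.array([np.cos(a),np.sin(a),0]); y=np.array([0,0,-1.]); x=np.cross(y,z)
    return R.from_matrix(np.c_[x,y,z]).as_quat(scalar_first=True)
E
python3 - <<'E'
from h import *
print("toolz now",R.from_quat(bot.read_tool_rot(),scalar_first=True).as_matrix()[:,2])
bot.set_gripper(0.0,20); print(bot.read_clock(),bot.read_position())
im=bot.camera("wrist"); cv2.imwrite("pics/w1.png",im[:,:,::-1])
for nm,p in [("view",[0,150,200]),("w60",[24,92,20]),("w120",[-24,92,20]),("tail",[0,-145,42]),("tailend",[0,-88,42])]:
    for d in range(0,360,30):
        q=bot.solve_ik(c2w(np.array(p)/1e3,POSE0)[0],quat(np.radians(d)))
        print(nm,d,None if q is None else np.round(q,2).tolist())
E
```

```text
toolz now [9.05686085e-01 4.23948953e-01 2.71815651e-05]
1.8167 [ 0.23320286 -0.49814528  0.23128441]
view 0 [0.16, 0.33, -0.27, 0.97, 0.0, 3.11]
view 30 [0.16, 0.33, -0.27, 0.97, 0.0, 2.58]
view 60 [0.16, 0.33, -0.27, 0.97, 0.0, 2.06]
view 90 [0.16, 0.33, -0.27, 0.97, 0.0, 1.54]
view 120 [0.16, 0.33, -0.27, 0.97, 0.0, 1.01]
view 150 [0.16, 0.33, -0.27, 0.97, 0.0, 0.49]
view 180 [0.16, 0.33, -0.27, 0.97, 0.0, -0.04]
view 210 [0.16, 0.33, -0.27, 0.97, 0.0, -0.56]
view 240 [0.16, 0.33, -0.27, 0.97, 0.0, -1.08]
view 270 [0.16, 0.33, -0.27, 0.97, 0.0, -1.61]
view 300 [0.16, 0.33, -0.27, 0.97, 0.0, -2.13]
view 330 [0.16, 0.33, -0.27, 0.97, 0.0, -2.65]
w60 0 [0.06, 0.57, -0.41, 0.59, 0.0, 3.0]
w60 30 [0.06, 0.57, -0.41, 0.59, 0.0, 2.48]
w60 60 [0.06, 0.57, -0.41, 0.59, 0.0, 1.96]
w60 90 [0.06, 0.57, -0.41, 0.59, 0.0, 1.43]
w60 120 [0.06, 0.57, -0.41, 0.59, 0.0, 0.91]
w60 150 [0.06, 0.57, -0.41, 0.59, 0.0, 0.39]
w60 180 [0.06, 0.57, -0.41, 0.59, 0.0, -0.14]
w60 210 [0.06, 0.57, -0.41, 0.59, 0.0, -0.66]
w60 240 [0.06, 0.57, -0.41, 0.59, 0.0, -1.18]
w60 270 [0.06, 0.57, -0.41, 0.59, 0.0, -1.7
[... 1109 characters left out ...]
.12]
tail 300 [-0.35, 0.58, -0.32, 0.67, 0.0, -2.64]
tail 330 [-0.35, 0.58, -0.32, 0.67, 0.0, 3.12]
tailend 0 [-0.26, 0.55, -0.38, 0.64, 0.0, 2.68]
tailend 30 [-0.26, 0.55, -0.38, 0.64, 0.0, 2.16]
tailend 60 [-0.26, 0.55, -0.38, 0.64, 0.0, 1.64]
tailend 90 [-0.26, 0.55, -0.38, 0.64, 0.0, 1.11]
tailend 120 [-0.26, 0.55, -0.38, 0.64, 0.0, 0.59]
tailend 150 [-0.26, 0.55, -0.38, 0.64, 0.0, 0.07]
tailend 180 [-0.26, 0.55, -0.38, 0.64, 0.0, -0.46]
tailend 210 [-0.26, 0.55, -0.38, 0.64, 0.0, -0.98]
tailend 240 [-0.26, 0.55, -0.38, 0.64, 0.0, -1.51]
tailend 270 [-0.26, 0.55, -0.38, 0.64, 0.0, -2.03]
tailend 300 [-0.26, 0.55, -0.38, 0.64, 0.0, -2.55]
tailend 330 [-0.26, 0.55, -0.38, 0.64, 0.0, -3.08]
```

View pics/w1.png

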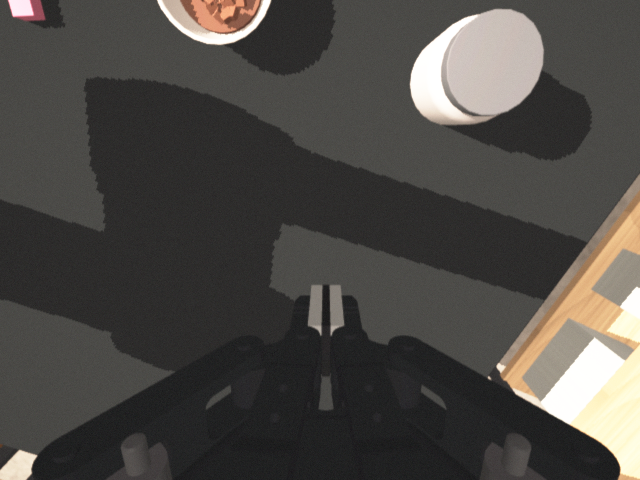

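Run:
```python
from h import *
v=c2w([[0,.140,.45],[0,.140,.18]],POSE0)
p=bot.read_position(); bot.move_linear([p[0],p[1],.45],speed=.3)
bot.move_pose(v[0],quat(np.radians(270))); bot.move_linear(v[1],speed=.25)
pos=bot.read_position();q=bot.read_tool_rot()
im=bot.camera("wrist"); cv2.imwrite("pics/w2.png",im[:,:,::-1])
np.savez("w2.npz",pos=pos,q=q); print(bot.read_clock(),pos,bot.read_ft_force())
print(bot.search_frame("wrist","wheel"))
t=bot.camera("top"); cv2.imwrite("pics/top1.png",t[:,:,::-1])
```

```text
6.6083 [0.52003296 0.14874646 0.18117964] [-0.61235276 -0.17186365 -0.00075141]
[]
```

View pics/w2.png

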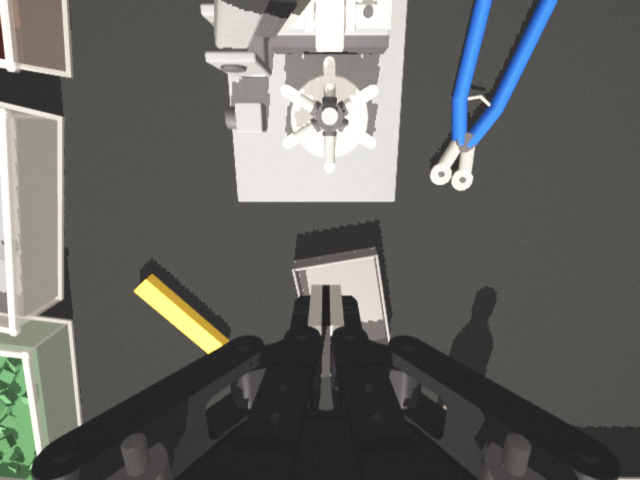

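Run:
```python
import cv2
im=cv2.imread("pics/w2.png"); cv2.imwrite("pics/w2c.png",cv2.resize(im[50:215,220:420],(800,600*1100//1000),interpolation=cv2.INTER_CUBIC)[:600])
```

```text
(no output)
```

View pics/w2c.png

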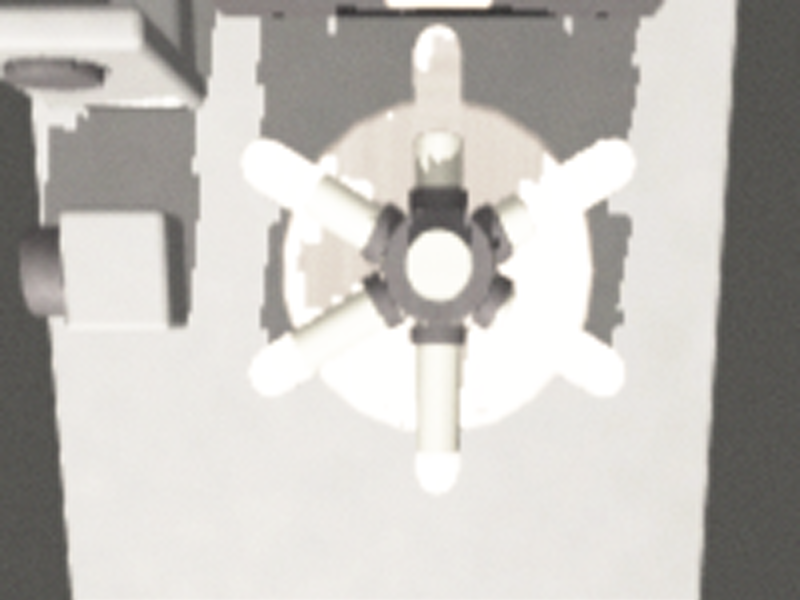

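Image right is cutter −x and up is toward the blade. The wheel is in a click, centred at (330,116). Clockwise the screws run from the longest, pointing away from the blade at (330,163), to the stub at 150°, lower right near (348,125). The 24 mm screw is at the blade, so the joint is at 3.142 and needs two clicks. I refine the pose and do the first click.

```bash
cat >> h.py <<'E'
def tcp(th,r,z,pose):  # th deg about turret axis
    a=np.radians(th); return c2w([[r*np.cos(a),.05+r*np.sin(a),z]],pose)[0]
E
python3 - <<'E'
from h import *
d=np.load("w2.npz"); c=bot.calibration("wrist"); Kw=np.array(c["mtx"]); Ew=wristE(d["pos"],d["q"],c)
obj=np.array([[0,50,57],[87,125,10],[-63,125,10],[0,95,32],[0,5,32]])/1e3
px=np.array([[330,115.8],[238,201.8],[393.5,201.8],[220+437/4,50+490/4],[220+437/4,50+28/4]])
K,E=cal("top")
o2=np.array([[87,125,10],[-63,125,10],[87,-180,10],[-63,-180,10]])/1e3
p2=np.array([[97,240],[152,503],[632,120],[692,380]])/5+[250,180]
print((proj(c2w(obj,POSE0),Kw,Ew)-px).round(1).tolist())
fw=lambda p:(proj(c2w(obj,p),Kw,Ew)-px).ravel()
r=least_squares(fw,POSE0); print(r.x,r.fun.round(1))
# joint: rotation mostly from top
r=least_squares(lambda p:np.r_[fw(p),(proj(c2w(o2,p),K,E)-p2).ravel()*2.],POSE0); print(r.x,r.fun.round(1))
print(c2w([[0,.05,0]],POSE0),c2w([[0,.05,0]],r.x))
E
```

```text
[[-4.2, -1.9], [-3.8, -1.4], [-1.0, -1.5], [-3.4, -1.5], [-3.5, -3.3]]
[0.54327565 0.01246853 0.19403095] [-0.5  0.4 -1.   0.1  1.6  0.4 -0.3  0.5  0.3 -1. ]
[0.54431102 0.01229002 0.19993685] [-1.4 -0.1 -1.2  0.2  1.4 -0.4 -0.8  0.  -1.  -1.5 -1.7  1.5 -0.5  1.9
 -1.   0.9  0.6  1.6]
[[0.53668779 0.06047104 0.        ]] [[0.53438065 0.06129398 0.        ]]
```

```bash
cat >> h.py <<'E'
POSE1=np.array([0.54431102,0.01229002,0.197])
E
python3 - <<'E'
from h import *
P=POSE1
bot.move_linear(tcp(60,.060,.14,P),speed=.12,rotation=quat(np.radians(150),P))
bot.move_linear(tcp(60,.047,.065,P),speed=.12)
im=bot.camera("wrist"); cv2.imwrite("pics/w3.png",im[:,:,::-1]); print(bot.read_clock(),bot.read_position(),tcp(60,.047,.065,P),bot.read_ft_force())
E
```

```text
9.7833 [0.55045547 0.10598711 0.06585169] [0.54960331 0.10583846 0.065     ] [-0.34636549  0.41679743  0.0179029 ]
```

View pics/w3.png

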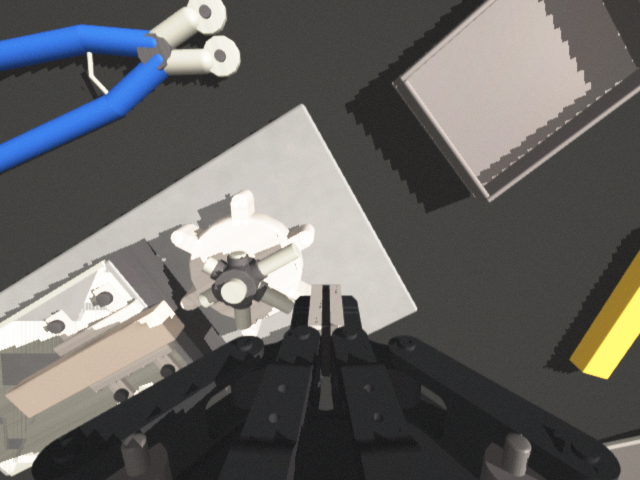

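Run:
```python
from h import *
P=POSE1
pos=bot.read_position();q=bot.read_tool_rot();c=bot.calibration("wrist");Kw=np.array(c["mtx"]);Ew=wristE(pos,q,c)
names=[(t,.045,.032) for t in (90,150,210)]+[(0,0,.057)]
W=np.array([tcp(t,r,z,P) for t,r,z in names]); W=np.r_[W,c2w([[-.063,.125,.01],[.087,.125,.01]],P)]
uv=proj(W,Kw,Ew); print(uv.round(1).tolist())
im=cv2.imread("pics/w3.png")
for u,v in uv: cv2.drawMarker(im,(int(round(u)),int(round(v))),(0,0,255),cv2.MARKER_CROSS,8,1)
cv2.imwrite("pics/w3c.png",cv2.resize(im[90:340,150:430],(784,700))[:600])
```

```text
[[312.3, 235.0], [238.1, 194.6], [170.5, 235.2], [233.0, 293.2], [302.1, 102.1], [418.7, 311.2]]
```

View pics/w3c.png

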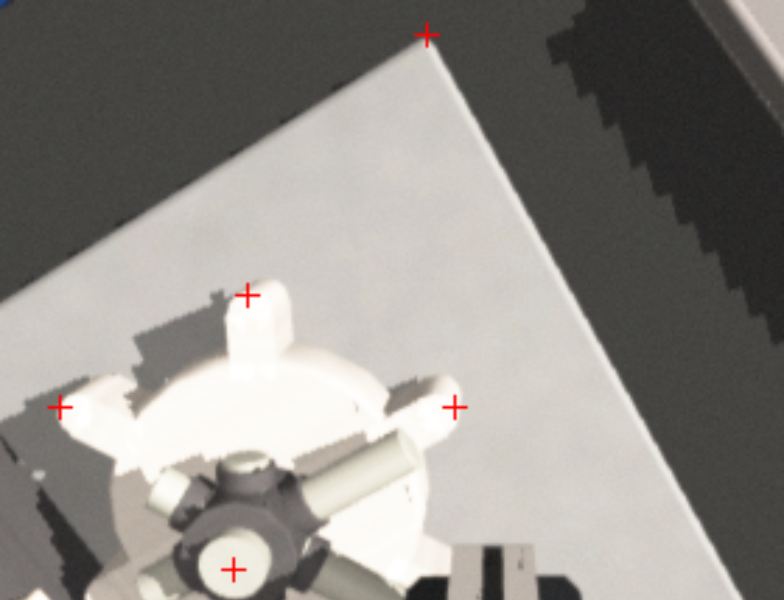

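The model points land within about 1–2 px, so the pose is good. I descend and do the first click.

```bash
cat >> h.py <<'E'
def click(P,r=.047,z=.021,end=118):
    f=bot.move_linear(tcp(60,r,z,P),speed=.06,rotation=quat(np.radians(150),P),until_force=8)
    print("down",f,bot.read_position(),bot.read_ft_force())
    if f: return False
    for t in np.linspace(60,end,6)[1:]:
        f=bot.move_linear(tcp(t,r,z,P),speed=.035,rotation=quat(np.radians(t+90),P),until_force=18)
        print(round(t),f,bot.read_ft_force().round(1))
        if f: return False
    return True
E
python3 - <<'E'
from h import *
ok=click(POSE1)
if ok: bot.wait(.2); bot.move_linear(tcp(118,.047,.075,POSE1),speed=.12)
im=bot.camera("wrist"); cv2.imwrite("pics/w4.png",im[:,:,::-1]); print(ok,bot.read_clock(),bot.read_ft_force())
E
```

```text
down False [0.54983451 0.10583602 0.02114329] [-0.56785626 -0.55177085 -0.14988048]
72 False [ 2.4 -0.7 -0.5]
83 False [4.6 1.  2. ]
95 False [ 1.  -0.1  0.5]
106 False [-4.  -1.9  0.6]
118 False [0.4 0.  0.8]
True 13.6417 [-0.57579534 -0.76569118  1.00359006]
```

View pics/w4.png

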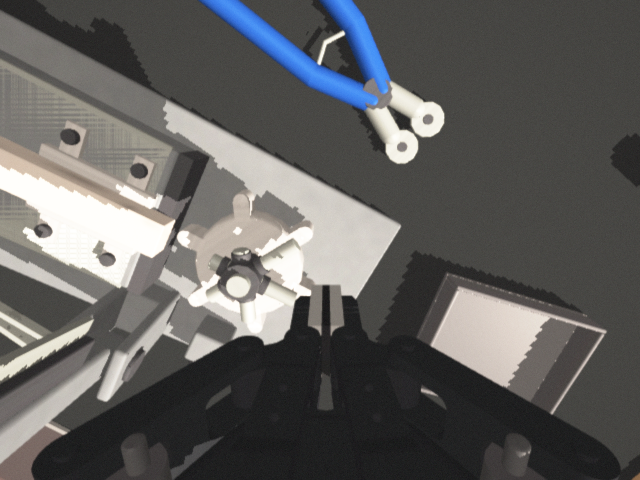

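The wheel advanced exactly one click. The longest screw is now at 150° (about (295,250)), and the stub at 210° is one click from the blade. I do the second click.

Run:
```python
from h import *
P=POSE1
bot.move_linear(tcp(60,.047,.07,P),speed=.12,rotation=quat(np.radians(150),P))
ok=click(P)
if ok:
    bot.wait(.2); bot.move_linear(tcp(118,.047,.075,P),speed=.12)
    bot.move_linear(c2w([[0,.140,.18]],P)[0],speed=.15,rotation=quat(np.radians(270),P))
im=bot.camera("wrist"); cv2.imwrite("pics/w5.png",im[:,:,::-1]); print(ok,bot.read_clock(),bot.read_ft_force())
cv2.imwrite("pics/w5c.png",cv2.resize(im[0:215,200:440,::-1],(669,600),interpolation=cv2.INTER_CUBIC))
t=bot.camera("top"); cv2.imwrite("pics/top2c.png",cv2.resize(t[180:300,250:410,::-1],(800,600),interpolation=cv2.INTER_CUBIC))
```

```text
down False [0.54991228 0.10586738 0.02122855] [ 0.82721439 -0.14439732 -0.13525542]
72 False [ 2.7  0.  -0.2]
83 False [4.  1.4 0.5]
95 False [0.  0.1 0.1]
106 False [-2.4 -1.2  1. ]
118 False [0.1 0.3 0.2]
True 19.975 [-0.02839935 -0.19063665 -0.00940478]
```

View pics/w5c.png

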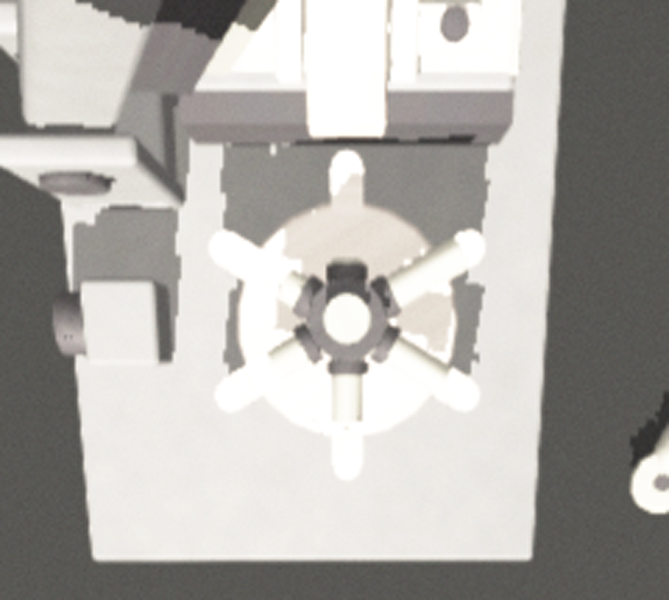

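View pics/top2c.png

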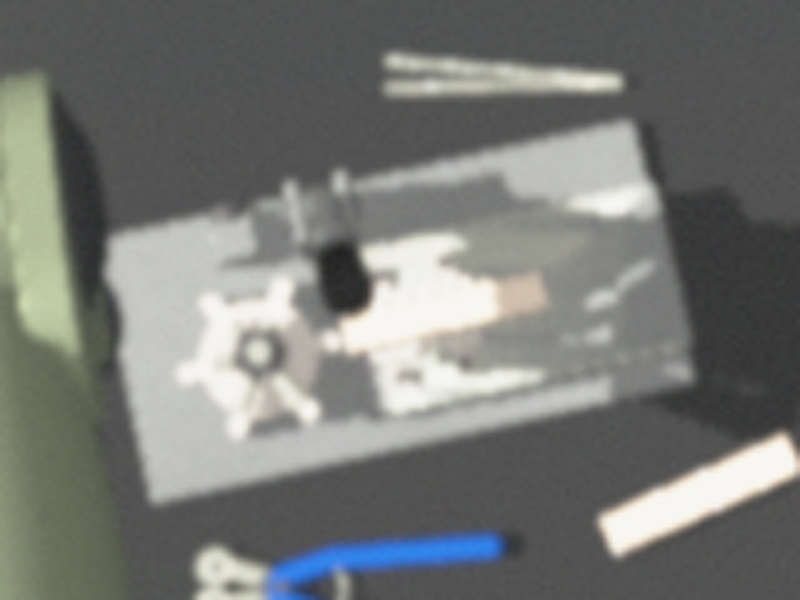

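Run:
```python
from h import *
P=POSE1;K,E=cal("top")
px=np.array([[548,278],[550,307],[548,292],[343,335]])/5+[250,180]
Ei=np.linalg.inv(E);o=Ei[:3,3];d=(Ei[:3,:3]@np.linalg.inv(K)@np.c_[px,np.ones(len(px))].T).T
w=o+d*((.050-o[2])/d[:,2])[:,None]; c,s=np.cos(P[2]),np.sin(P[2]); r=w[:,:2]-P[:2]
print(np.c_[c*r[:,0]+s*r[:,1],-s*r[:,0]+c*r[:,1]].round(4))
a=c2w([[0,.140,.45],[0,-.165,.45],[0,-.165,.12]],P)
bot.move_linear(a[0],speed=.3); bot.move_linear(a[1],speed=.25); bot.move_linear(a[2],speed=.25)
im=bot.camera("wrist"); cv2.imwrite("pics/w6.png",im[:,:,::-1]); print(bot.read_clock())
im=bot.camera("scene"); cv2.imwrite("pics/s6.png",cv2.resize(im[200:380,220:440,::-1],(733,600),interpolation=cv2.INTER_CUBIC))
t=bot.camera("top"); cv2.imwrite("pics/top3.png",t[:,:,::-1])
```

```text
[[ 0.0072 -0.1125]
 [-0.0084 -0.1099]
 [-0.0003 -0.1107]
 [ 0.0013  0.0019]]
23.9583
```

View pics/w6.png

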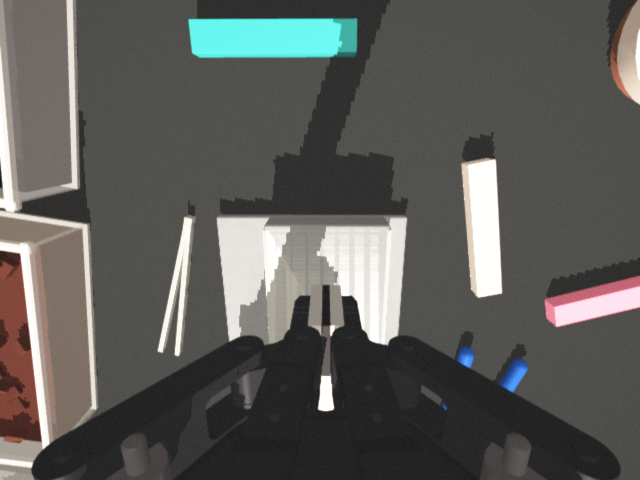

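View pics/s6.png

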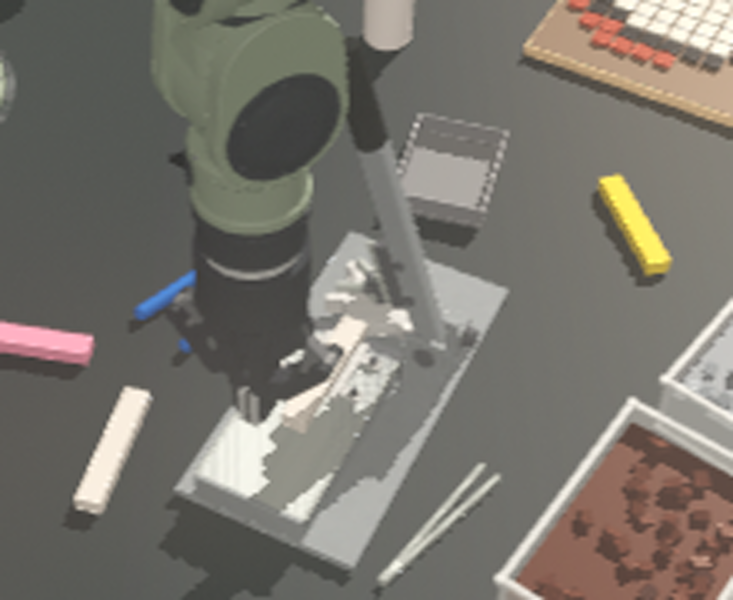

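Run:
```python
from h import *
im=cv2.imread("pics/top3.png"); K,E=cal("top"); P=POSE1
for p,col in [((0,-.165,.3),(0,0,255)),((-.018,0,.328),(255,0,0)),((0,-.087,.3),(0,255,0))]:
    u,v=proj(c2w([p],P),K,E)[0]; cv2.drawMarker(im,(int(u),int(v)),col,cv2.MARKER_CROSS,6,1); print(p,u,v)
cv2.imwrite("pics/top3c.png",cv2.resize(im[150:330,220:460],(800,600),interpolation=cv2.INTER_CUBIC))
```

```text
(0, -0.165, 0.3) 388.3390365316332 217.6465740564705
(-0.018, 0, 0.328) 319.39275642471006 239.3564115409411
(0, -0.087, 0.3) 355.0402913188772 225.10819617250135
```

View pics/top3c.png

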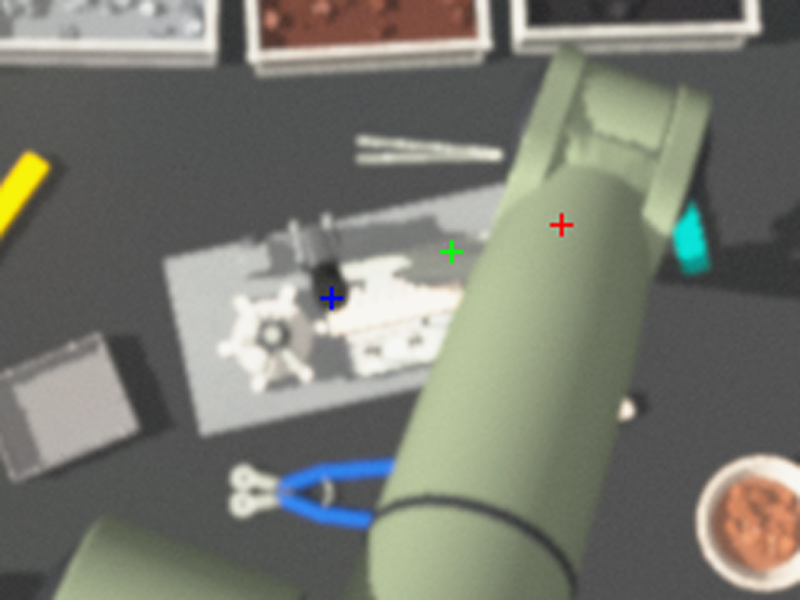

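Before pushing, I fit the arm geometry with solve_ik, which involves no motion. This is to check that the forearm stays clear of the lever grip.

Run:
```python
from h import *
rng=np.random.default_rng(0); P=POSE1; S=[]
t0=bot.read_clock()
for i in range(60):
    p=c2w([[rng.uniform(-.1,.05),rng.uniform(-.2,.15),rng.uniform(.05,.35)]],P)[0]
    Rm=R.from_rotvec(rng.uniform(-.4,.4,3))*R.from_quat(quat(np.radians(270),P),scalar_first=True)
    q=bot.solve_ik(p,Rm.as_quat(scalar_first=True))
    if q is not None: S.append((p,Rm.as_matrix(),np.array(q)))
print(len(S),bot.read_clock()-t0)
# wrist point (j4 axis, arm plane): planar model. unknown: h,L1,L2,b, then wrist W; TCP= W + chain(j4,j5,j6)
def rz(a):return R.from_euler('z',a).as_matrix()
def ry(a):return R.from_euler('y',a).as_matrix()
def chain(x,q):
    h,r0,L1,L2,b,oy,D5,D6,s5,a,c=x
    A=rz(q[0]); 
    el=np.array([r0+L1*np.sin(q[1]),0,h+L1*np.cos(q[1])])
    f=q[1]-q[2]+b
    w=el+L2*np.array([np.sin(f),0,np.cos(f)])
    B=ry(q[1]-q[2]+q[3])  # after j4, x forward dir; gripper down at pi/2 total
    # j5 axis assumed = B x or z variant
    return A,el,w,B
def tcpm(x,q,T):
    A,el,w,B=chain(x,q)
    # D: fixed offset after j4 in B frame, then tool-direction offset using known T (y axis)
    v=np.array([x[9],x[5],x[6]])
    return A@(w+B@v)+T[:,1]*x[7]
def res(x): return np.concatenate([tcpm(x,q,T)-p for p,T,q in S])
best=None
for h in (.15,.3):
  for D in (.2,.35):
    r=least_squares(res,[h,0,.35,.35,0,.07,0,D,0,0,0])
    if best is None or r.cost<best.cost: best=r
x=best.x; print(best.cost,np.abs(best.fun).max(),x.round(4))
for p in [(0,-.165,.12),(0,-.087,.043)]:
    q=bot.solve_ik(c2w([p],P)[0],quat(np.radians(270),P)); A,el,w,B=chain(x,q)
    for nm,pt in (("elbow",el),("wrist",w),("j5",w+B@np.array([x[9],x[5],x[6]]))):
        W=A@pt; c,s=np.cos(P[2]),np.sin(P[2]); d=W[:2]-P[:2]
        print(p,nm,W.round(3),"cutter",(c*d[0]+s*d[1]).round(3),(-s*d[0]+c*d[1]).round(3))
```

```text
60 0.0
4.23966686323811e-21 1.184652376196027e-11 [ 3.0320e-01  0.0000e+00  5.1400e-01  4.0430e-01  1.3975e+00  7.3600e-02
 -0.0000e+00  3.0360e-01  6.0000e-04  1.1830e-01  0.0000e+00]
(0, -0.165, 0.12) elbow [ 0.23  -0.091  0.754] cutter -0.329 -0.04
(0, -0.165, 0.12) wrist [ 0.549 -0.218  0.542] cutter -0.04 -0.227
(0, -0.165, 0.12) j5 [ 0.577 -0.15   0.424] cutter -0.0 -0.165
(0, -0.087, 0.043) elbow [ 0.258 -0.069  0.742] cutter -0.296 -0.023
(0, -0.087, 0.043) wrist [ 0.542 -0.144  0.465] cutter -0.032 -0.153
(0, -0.087, 0.043) j5 [ 0.561 -0.073  0.347] cutter -0.0 -0.087
```

The wrist housing (about 55 mm half-width) stays at least 20 mm from the lever, and the forearm is well above it. I descend and push.

Run:
```python
from h import *
P=POSE1
w=lambda y,z:c2w([[0,y,z]],P)[0]
def cy():
    d=bot.read_position()[:2]-P[:2]; return -np.sin(P[2])*d[0]+np.cos(P[2])*d[1]
bot.move_linear(w(-.150,.12),speed=.15)
print("down",bot.move_linear(w(-.150,.0435),speed=.08,until_force=8),bot.read_position())
f=bot.move_linear(w(-.100,.0435),speed=.03,until_force=6); print(f,cy(),bot.read_ft_force().round(2))
if not f:
    f=bot.move_linear(w(-.083,.0435),speed=.012,until_force=5); print(f,cy(),bot.read_ft_force().round(2))
print(bot.read_clock())
im=bot.camera("scene"); cv2.imwrite("pics/s7.png",cv2.resize(im[200:380,220:440,::-1],(733,600),interpolation=cv2.INTER_CUBIC))
t=bot.camera("top"); cv2.imwrite("pics/top4.png",cv2.resize(t[180:300,250:410,::-1],(800,600),interpolation=cv2.INTER_CUBIC))
```

```text
down False [ 0.57416915 -0.13498388  0.04404994]
False -0.10008296531829883 [-0.33 -0.41  0.68]
True -0.08622327523855164 [ 0.91 -1.24  0.85]
28.3917
```

View pics/top4.png

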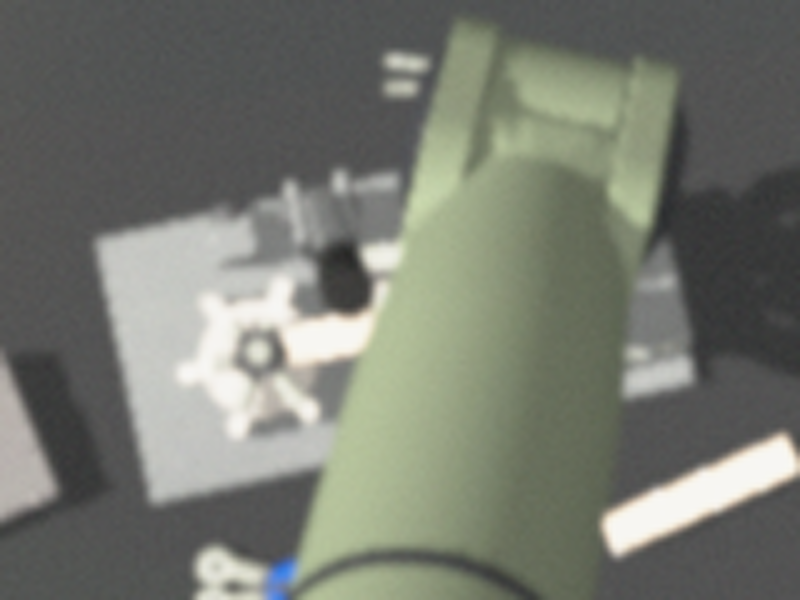

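View pics/s7.png

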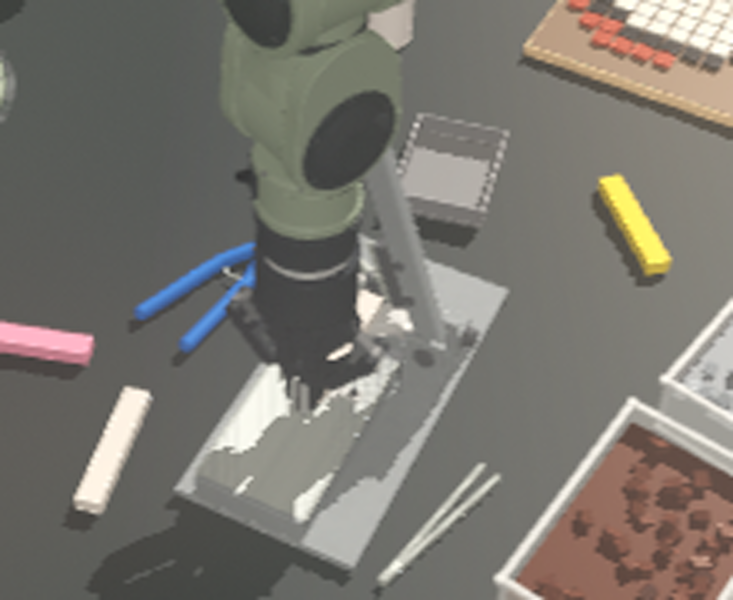

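The force stop came at TCP −86.2 mm, which puts the tail at about −75 mm, as expected at the screw. I back off and check from the wheel side.

Run:
```python
from h import *
P=POSE1
w=lambda y,z:c2w([[0,y,z]],P)[0]
bot.move_linear(w(-.150,.046),speed=.08); bot.move_linear(w(-.165,.45),speed=.25)
t=bot.camera("top"); 
bot.move_linear(w(.140,.45),speed=.25); bot.move_linear(w(.140,.18),speed=.2)
pos=bot.read_position();q=bot.read_tool_rot();c=bot.calibration("wrist");Kw=np.array(c["mtx"]);Ew=wristE(pos,q,c)
im=bot.camera("wrist")[:,:,::-1].copy(); t=bot.camera("top")
print(bot.read_clock(),bot.read_ft_force().round(2))
for x in (-.01,.01): print(proj(c2w([[x,.034,.05],[x,.034,.036]],P),Kw,Ew).round(1).tolist())
cv2.imwrite("pics/w8.png",cv2.resize(im[0:215,200:440],(669,600),interpolation=cv2.INTER_CUBIC))
cv2.imwrite("pics/top5.png",cv2.resize(t[180:300,250:410,::-1],(800,600),interpolation=cv2.INTER_CUBIC))
```

```text
34.225 [-0.34  0.29  0.09]
[[338.6, 92.3], [337.9, 94.3]]
[[312.0, 92.4], [312.7, 94.3]]
```

View pics/w8.png

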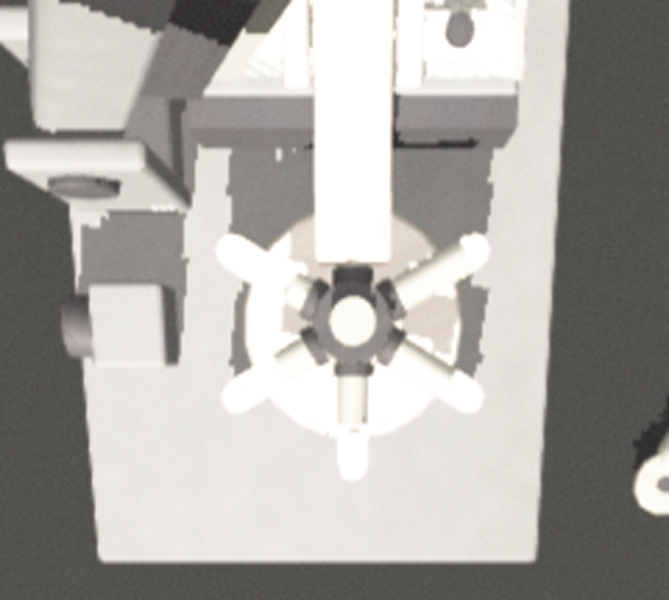

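View pics/top5.png

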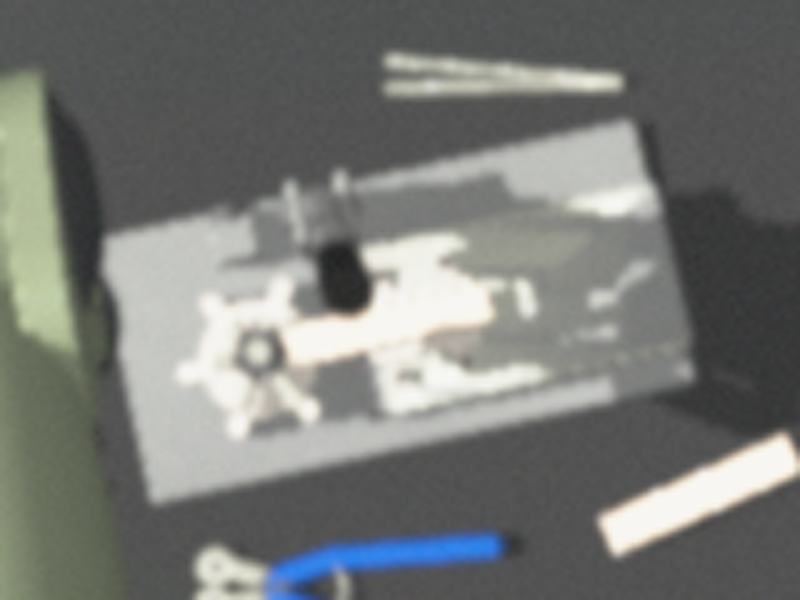

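The strip's front edge is at row 94, where the model puts a strip resting on the screw (92–94). The wheel is in its click with the stub at the blade, and the hand is free. I hand in.

```bash
python3 -c "
from cell import bot
bot.close_job()"
```

```text
the job is handed in; nothing more can be done
```

The cutter is set for its widest cut and the job is handed in; the robot's clock read about 34 s of the 72 s at the last check.

- **Star wheel:** It started in the click at 3.142, with the 24 mm screw at the blade. I flicked it two clicks counter-clockwise, seeing at most about 5 N on the tool at the readings between steps. The last wrist image shows the shortest screw pointing at the blade and the lobes in their click positions.
- **Strip:** I pushed it by the tail until the force stop (set at 5 N) triggered. That puts the tail about 75 mm before the blade, against 76 mm expected.
- **Last check of the strip:** After backing off, its front edge sat at image row 94, against 92–94 expected for resting on the screw. It lies straight in the guide.
- **Surroundings:** The spare strip, tweezers and visible part of the nippers look unmoved in the last top crop. I did not re-check the tray, glue or bowl in a final image, but the hand never went near them. At hand-in the hand was clear and touching nothing.

No check failed. The top-camera and wrist-camera pose fits differed by about 2–3 mm, so I used a combined fit, which matched the pictures to within about 2 mm. The wrist-image check for the wheel by the trained network found nothing, so I read the wheel from the pictures directly.

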